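# Start the press screw in its nut and hold it

### The job

Get the bench screw press ready: first shoot the barrel bolt on its bridge fully home into the keeper, so that the bridge is locked. Then start the big screw in the nut: turn it backward (anticlockwise from above) by its lever until you feel it drop off the thread's start, then forward (clockwise) one full turn from there. The job ends holding: finish with the fingers gripping the screw's lever or hub, the screw at rest one turn in, and do not let go, as I will take over from your grip; leave everything else on the table where it is.

Things in the scene. Friction and masses are not known exactly. Their poses are not given: they have to be found in the camera images.
- press: Bench screw press of grey castings, fixed to the table: base 170 x 310 x 20 mm, 24 mm columns at its y = +128 and -128 mm, between them a bridge 52 mm wide (x) and 224 mm long (y), top 125 mm above the table. Origin: centre of the base's underside, on the screw's axis; z up. The +y column is the bridge's pivot, the -y column carries the keeper (head up to 147 mm above the table).
- latch (a joint): Barrel bolt on top of the bridge, a 10 mm steel rod whose axis lies 137 mm above the table, sliding along the press's -y direction. Value in m: 0 drawn back, 0.028 fully home in the keeper (end stop). It starts between 0 and 6 mm, slides with about 2 N of friction and stays where it is left.
- latch_knob (a point): Top centre of the barrel bolt's upright round knob, 14 mm in diameter, 177 mm above the table; pinch it above 150 mm. Straps up to 146 mm high stand at press y = -52 and -108 mm. With the latch at 0 the knob is at press x = 0, y = -68 mm; it moves with the latch.
- keeper (a point): Middle of the keeper on the column's head at press y = -128 mm, 137 mm above the table, into which the rod goes.
- screw: Steel press screw upright in the nut, 0.5 to 0.8 kg: 30 mm right-hand thread, 6 mm pitch. Origin: on its axis at mid-height of the lever, 205 mm above the table at height 0; z up, x along the lever. Round hub 34 mm in diameter from 20 mm below to 14 mm above the origin, 5 mm cap on top. The bore keeps it upright on the press's axis; it is free to turn and to rise or fall with the thread.
- screw_turn (a joint): Angle of the screw in rad, not wrapped: from the press's x axis to the lever, positive backward (anticlockwise from above); forward lowers it. Starts between -0.4 and 0.4 (lever roughly across the bridge). The drop comes 0.5 to 2.2 rad backward of the start.
- screw_height (a joint): Height of the screw in m: 0 when the thread ends are about to part, -0.0005 to -0.0025 at the start, about -0.006 just after the drop, about -0.012 after one turn forward from there (the thread has 1 mm of play upward); stop at -0.0165.
- platen: Loose steel press platen 120 x 150 x 12 mm with a 20 mm high round socket, lying on the press base under the bridge; origin centre of its underside. Leave alone.
- texture_tile: Loose brass texture tile 50 x 50 x 6 mm on the table beside the press; leave alone.
- paste_jar: Loose small clear jar with white lid, 48 mm in diameter, 45 mm high; leave alone.
- tumbler: Loose glass tumbler 68 mm in diameter, 85 mm high; leave alone.
- clay_brush: Loose brush with wooden handle lying on the table; leave alone.
- spatula: Loose spatula lying on the table; leave alone.
- clay_roller: Loose grey tube roller 26 mm in diameter, 180 mm long, lying on the table behind the press; leave alone.
- lever_end (a point): Centre of one of the two 20 mm black balls that end the lever, each 66 mm from the screw's axis (this one at +x of the screw; they look alike). The lever is a straight round steel bar 14 mm thick through the hub. Pushed round by the lever the screw turns easily, under 0.1 N m, and stays at any angle where it is left.
- nut_top (a point): Top centre of the brass nut, flange 58 mm across, in the middle of the bridge, 133 mm above the table. Its thread start cannot be seen and lies differently each time. The screw's thread end rests loosely on it: turned backward the screw rises a little, then, if no grip holds it up, drops about 6 mm by its own weight as the thread ends pass; turned forward from there it feeds down 6 mm a turn.

How it is judged:
By the outcome, as a careful person would: the job done as asked, in the order asked, and still so for the second after the job is handed in, while the arm keeps its last pose, push and grip.
It also fails if it takes over 69 s, if anything falls off the work surface, if the arm or the gripper's body presses on something with over 40 N, if the wrist force passes 120 N, or if a joint passes its speed limit or range.

### The arm

A 6-joint arm with a two-finger parallel gripper is mounted at the origin on the work surface. World frame = base frame: x ahead of the robot, y to its left, z up, the work surface at z = 0. Lengths are in mm, angles in rad, forces in N, time in s.
With the tool pointing down it reaches from about 350 to 950 mm from the base axis. Payload 17.4 kg.
Tool frame: the origin (TCP) lies on the centre line of the jaws, within the pads' length; the fingertips stand manip.tip_reach ahead of it and the grasp point (between the pads) lies 2 mm behind it (manip.tip_reach is the distance from the TCP to the fingertips, in mm); z points along the fingers, y is the line along which they close (so a half turn about z gives the same grasp; the last joint's range is limited). The gripper opens to 93 mm and grips with 3 to 60 N. Pads are 15 mm wide; open, the fingers measure 128 mm over their backs; the gripper's body (75 mm by 188 mm) begins 65 mm behind the grasp point.
Start: joints at [-1.24, 0.116, 1.442, -0, 1.584, -0.038], TCP at [243.326, -629.623, 235.646] pointing down, gripper open.
Joint ranges: [-2.83, 2.83], [-0.83, 2.19], [0.07, 2.5], [-1.14, 4.28], [0.01, 3], [-2.97, 2.97]. Speed limits (rad/s): [1.89, 1.89, 2.22, 3.14, 3.14, 3.14].

### API

Orientations are given as a unit quaternion [x, y, z, w].
In Python, from rig import manip gives the robot as it stands.
- The arm moves only by the tool carry_out, never from a script. Its argument "increments" is a list of rows, each a list of 7 numbers: the shift along the tool's x, y, z in mm, then the turn, a rotation vector about the tool's x, y, z in units of 8 degrees (1.0 is 8 degrees), then the closure, from -1 (fully open) to 1 (shut). In form: [[dx, dy, dz, ax, ay, az, fingers], ...]. A call has exactly 8 rows; each row is the pose to reach, as a shift and turn from the pose commanded when the call began, along the tool's axes at that moment; what a row does not reach only later rows make up. A row lasts 1/10 s, in which the tool goes at most 50 mm and 8.59 degrees, less where a joint would pass 70% of its speed; a pose out of reach is approached as far as the arm can. A call with a gripper value outside its range is refused whole. The fingers move at their own pace and stop on an object; "grip_force" is the grip in N (left out, the last holds). Time passes only in rows, so rows that repeat a pose let the fingers close, or fill a call up. It gives the time, the measured TCP pose, the force, the opening and the grip force at its end, in the units of the state.
- manip.get_state(): the state, without advancing time (a new reading comes with each control period).
- manip.camera(name): name is "scene" or "top" or "wrist"; returns a dict with "color" (400x640x3 uint8, blue, green, red), "vertical_fov" (degrees; the focal length in pixels is half the picture's height over the tangent of half this angle, whatever the lens; pixels are square), "cx", "cy" (the principal point, pixels), "rvec" (rotation vector, rad) and "tvec" (3), from world to camera coordinates, as OpenCV has them; the wrist camera has in their place "T_tool_cam" (4x4, takes a point from camera to tool coordinates, whose origin is the TCP and whose axes are the flange's). Camera axes: x right, y down, z forward; pixel columns grow to the right and rows downward; lengths in mm; the calibration is good to about 2 mm. A picture is of the moment at which its call begins: read the wrist's pose just before it. There is no depth.
- manip.close_job(): hands the job in; it is judged then, once.
Trained networks look in a picture, given as the dict that the camera call returned (one of the last four; its "shot" number tells which), for a name from the list of things; names that differ only in an ending like _2 or _b are one class to them, and where a whole thing is asked for, a point or a joint stands for the part that bears it (a point fixed in the world has none). Each returns a list of dicts, best first, with "score" (0 to 1); they miss things now and then, are a little off and sometimes report something else, mostly with a low value. They report only what shows in the picture. A call takes as long as a camera call.
- manip.trace(picture, label): "pixels" (400x640 bool, what is visible of it).
- manip.place_of(picture, label): "centre" ([x, y, z] in mm, in world coordinates, good to about 4 mm: a listed point, or the origin of a listed thing).
The state is a dict: "clock": time; "qpos": joint angles; "joint_velocities": joint speeds; "joint_efforts": joint torques, N m; "tool_pos": TCP position; "orientation": TCP orientation; "wrist_force": force on the tool from outside, world axes, zero at the start; "wrist_torque": the same for the moment, N m; "gripper_width": opening from 0.0 (shut) to 1.0 (fully open); "grasp_force": force on a finger pad.
Only numpy, scipy, OpenCV 4.12 (cv2) and the standard library are available. Lean on these libraries where they do the work, as an engineer would, in place of code of your own. Each camera call takes 0.05 s, during which the arm holds its last target. There are 200 camera calls.

## Working session

There is one attempt and no reset: what is moved stays moved. The work goes in short steps, Python scripts to look and compute and a tool call to move; the robot and the scene stay as the last step left them, time stands still between calls to the robot, and variables do not carry over. Pictures are saved under pics/ and viewed, at most 10 in all, crops included, and the job is handed in when it is done.

Besides the shell and the picture viewer there is one more tool, called after "Call:" as name([rows], argument=value, ...), one row to a line, values as JSON. carry_out: Moves the arm, as the interface text tells. Its arguments: {"type":"object","properties":{"increments":{"type":"array","items":{"type":"array","items":{"type":"number"}}},"grip_force":{"type":"number"}},"required":["increments"]}

```bash
mkdir -p pics; ls; cat > h.py <<'E'
import numpy as np, cv2
from scipy.spatial.transform import Rotation as R
from rig import manip
def shot(n,f=None):
    s=manip.get_state(); p=manip.camera(n); p['st']=s
    if f: cv2.imwrite('pics/'+f,p['color'])
    return p
def proj(p,P):
    P=np.atleast_2d(np.array(P,float)); f=200/np.tan(np.radians(p['vertical_fov'])/2)
    K=np.array([[f,0,p['cx']],[0,f,p['cy']],[0,0,1]])
    if 'rvec' in p: c=(R.from_rotvec(np.ravel(p['rvec'])).apply(P)+np.ravel(p['tvec']))
    else:
        s=p['st'];t=R.from_quat(s['orientation']).inv().apply(P-s['tool_pos']);T=np.linalg.inv(p['T_tool_cam']);c=t@T[:3,:3].T+T[:3,3]
    q=c@K.T; return q[:,:2]/q[:,2:]
E
python3 - <<'E'
from h import *
s=manip.get_state();print(s,manip.tip_reach)
for n in ['scene','top']:
    p=shot(n,n+'1.png')
    print(n,p['vertical_fov'],p['rvec'],p['tvec'])
    for l in ['press','latch_knob','keeper','screw','lever_end','nut_top','tumbler','paste_jar','clay_roller']:
        print(l,[(np.round(d['centre']).tolist(),round(d['score'],2)) for d in manip.place_of(p,l)[:3]])
a=cv2.imread('pics/scene1.png');b=cv2.imread('pics/top1.png')
cv2.imwrite('pics/both.png',cv2.resize(np.vstack([a,b]),(480*1,600)))
E
```

```text
pics
{'clock': 0.0, 'qpos': array([-1.23978508e+00,  1.16442802e-01,  1.44223623e+00,  1.22569592e-05,
        1.58400245e+00, -3.78141233e-02]), 'joint_velocities': array([-0.00033857,  0.00034341,  0.00127094,  0.00093857,  0.00029019,
       -0.00055809]), 'joint_efforts': array([ 4.43503604e-04, -7.21270180e+01, -6.22605443e+01,  7.80220865e-02,
        2.38850887e-02, -9.32281205e-05]), 'tool_pos': array([ 243.27854631, -629.44233558,  234.95231894]), 'orientation': array([ 9.83043956e-01,  1.83369257e-01, -7.34622494e-05, -5.39467945e-04]), 'wrist_force': array([ 1.51018591,  0.77604636, -0.68310601]), 'wrist_torque': array([ 0.02356928, -0.03017229,  0.02384569]), 'grasp_force': 0.0, 'gripper_width': 0.9989002418136317} 17.0
scene 55.35474048821005 [ 2.25492512  0.84345419 -0.32165773] [-446.78967119 -256.34782741 1479.26850614]
press [([536.0, -150.0, 141.0], 0.73), ([528.0, -19.0, 3.0], 0.64)]
latch_knob [([532.0, -97.0, 179.0], 0.61), ([804.0, -9.0, -3.0], 0.32)]
keeper [([533.0, -152.0, 140.0], 0.61)]
screw [([520.0, -18.0, 202.0], 0.74)]
lever_end [([590.0, -13.0, 201.0], 0.79)]
nut_top [([523.0, -22.0, 134.0], 0.72), ([526.0, -31.0, 18.0], 0.49)]
tumbler [([645.0, 387.0, 2.0], 0.81)]
paste_jar [([504.0, -267.0, 2.0], 0.73), ([529.0, -24.0, -1.0], 0.66), ([469.0, -523.0, 1.0], 0.42)]
clay_roller [([806.0, -13.0, -2.0], 0.67)]
top 55.11601499222863 [ 2.20935437 -2.18086553  0.10164358] [ -95.17401933  623.23586595 1255.00807023]
press [([523.0, -23.0, -3.0], 0.91), ([592.0, -14.0, 205.0], 0.49)]
latch_knob [([531.0, -91.0, 178.0], 0.54), ([522.0, -23.0, 133.0], 0.29)]
keeper [([535.0, -148.0, 131.0], 0.88)]
screw [([529.0, -26.0, 203.0], 0.72)]
lever_end [([592.0, -20.0, 200.0], 0.67)]
nut_top []
tumbler [([646.0, 389.0, -0.0], 0.88)]
paste_jar [([506.0, -272.0, -1.0], 0.56), ([593.0, -18.0, 205.0], 0.46)]
clay_roller []
```

View pics/top1.png

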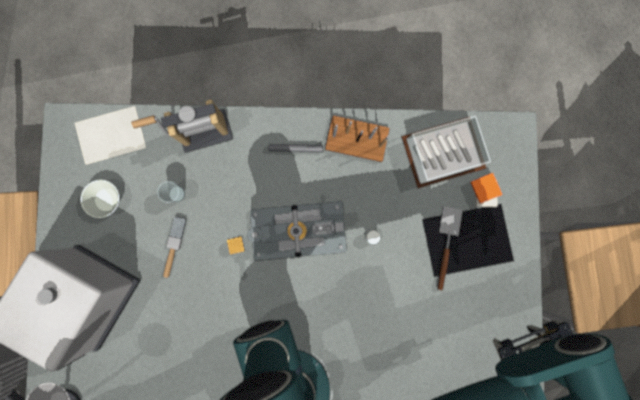

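View pics/scene1.png

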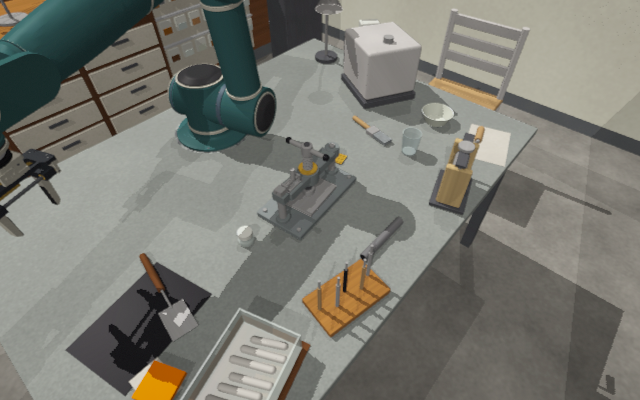

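The top view shows the press at about (298,230) px, with the lever across the bridge and the keeper side to the right (-y). The scene view agrees. That gives a press yaw of about 0.08 and the knob near (531,-93). I'll go above the knob and look from close by.

```bash
cat >> h.py <<'E'
def xang(s=None):
    s=s or manip.get_state(); x=R.from_quat(s['orientation']).as_matrix()[:,0]; return np.arctan2(x[1],x[0])
def inc(P,ang=None):
    """increments (mm, 8-deg units) to world TCP P with tool straight down, tool-x at ang"""
    s=manip.get_state(); r=R.from_quat(s['orientation']); a=xang(s) if ang is None else ang
    t=R.from_matrix(np.array([[np.cos(a),np.sin(a),0],[np.sin(a),-np.cos(a),0],[0,0,-1]]).reshape(3,3))
    d=r.inv().apply(np.array(P)-s['tool_pos']); w=(r.inv()*t).as_rotvec()/np.radians(8)
    print('shift',np.round(d,1),'turn',np.round(w,2))
E
python3 -c "
from h import *
inc([531,-94,320],1.65)"
```

```text
shift [ 461.4 -395.9  -84.3] turn [ 0.   -0.   -9.18]
```

Call:
carry_out([
  [30,-25,-40,0,0,-0.6,-1],
  [70,-60,-84,0,0,-1.2,-1],
  [110,-94,-84,0,0,-1.8,-1],
  [150,-129,-84,0,0,-2.6,-1],
  [190,-163,-84,0,0,-3.4,-1],
  [230,-197,-84,0,0,-4.2,-1],
  [265,-227,-84,0,0,-5,-1],
  [300,-257,-84,0,0,-5.8,-1],
])

```text
clock: 1.8
tool_pos: [420.0, -300.3, 319.9]
orientation: [0.83, 0.558, 0.0, 0.0]
wrist_force: [0.8, -0.7, 0.1]
gripper_width: 0.997
grasp_force: 0.0
```

```bash
python3 -c "
from h import *
inc([531,-94,320],1.65)"
```

```text
shift [ 2.33e+02  2.48e+01 -1.00e-01] turn [ 0.    0.   -3.35]
```

Call:
carry_out([
  [35,4,0,0,0,-0.5,-1],
  [75,8,0,0,0,-1.1,-1],
  [115,12,0,0,0,-1.7,-1],
  [155,16,0,0,0,-2.3,-1],
  [190,20,0,0,0,-2.8,-1],
  [220,23,0,0,0,-3.2,-1],
  [233,24.8,0,0,0,-3.35,-1],
  [233,24.8,0,0,0,-3.35,-1],
])

```text
clock: 2.6
tool_pos: [531.9, -95.4, 319.5]
orientation: [0.679, 0.734, -0.0, -0.0]
wrist_force: [1.0, -0.5, 1.0]
gripper_width: 0.996
grasp_force: 0.0
```

```bash
python3 - <<'E'
from h import *
p=shot('wrist','w1.png');s=p['st'];print(s['tool_pos'],xang(s),s['qpos']);print(p['T_tool_cam'],p['vertical_fov'])
for l in ['press','latch_knob','keeper','screw','lever_end','nut_top']:
    print(l,[(np.round(d['centre']).tolist(),round(d['score'],2)) for d in manip.place_of(p,l)[:3]])
for yaw in [.08]:
  c,sn=np.cos(yaw),np.sin(yaw)
  print(proj(p,[[531,-94,177],[534,-150,147],[524,-22,224],[592,-17,205]]))
E
```

```text
[531.8896691  -95.4096481  319.46770182] 1.6480719226776266 [-2.24710245e-01 -1.87201136e-01  1.60264846e+00  2.41373604e-05
  1.72647216e+00 -3.01982121e-01]
[[ 1.77943891e-04 -9.64661237e-01 -2.63493199e-01  7.23471809e+01]
 [ 9.99999982e-01  1.55673052e-04  1.05399795e-04 -6.50993081e-01]
 [-6.06563065e-05 -2.63493213e-01  9.64661248e-01 -1.49019160e+02]
 [ 0.00000000e+00  0.00000000e+00  0.00000000e+00  1.00000000e+00]] 68.39166241865016
press []
latch_knob []
keeper [([539.0, -145.0, 137.0], 0.75)]
screw [([525.0, -25.0, 206.0], 0.56), ([529.0, -92.0, 179.0], 0.52), ([504.0, -272.0, -4.0], 0.4)]
lever_end [([589.0, -23.0, 203.0], 0.8)]
nut_top []
[[322.97637155 192.33030885]
 [321.84715515 232.94676594]
 [321.17154655 118.33051454]
 [400.36960953 118.80092036]]
```

View pics/w1.png

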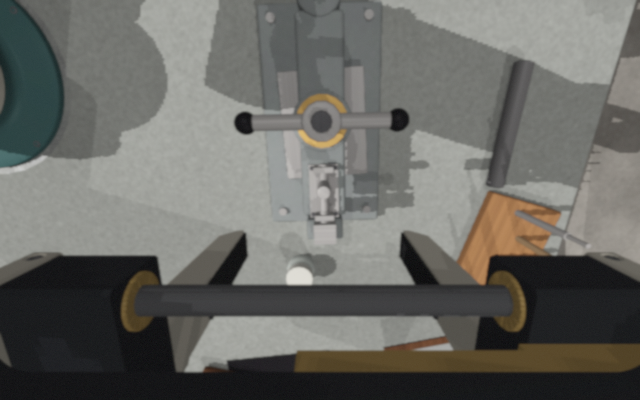

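The wrist picture shows the knob top at about (323,190), the lever balls at (245,123) and (399,119), the cap at (321,121) and the keeper at about (324,232). All of these fit the estimates. Next I'll back-project them.

```bash
cat >> h.py <<'E'
def back(p,uv,z):
    f=200/np.tan(np.radians(p['vertical_fov'])/2); s=p['st']; T=p['T_tool_cam']; r=R.from_quat(s['orientation'])
    d=r.apply(T[:3,:3]@np.array([(uv[0]-p['cx'])/f,(uv[1]-p['cy'])/f,1])); o=r.apply(T[:3,3])+s['tool_pos']
    return o+d*(z-o[2])/d[2]
E
python3 - <<'E'
from h import *
p=shot('wrist');print(p['cx'],p['cy'])
for n,uv,z in [('knob',(323,190),177),('cap',(321,121),222.5),('b1',(245,123),203.5),('b2',(399,119),203.5),('keeper',(324,230),147)]: print(n,np.round(back(p,uv,z),1))
im=p['color'];g=cv2.cvtColor(im,cv2.COLOR_BGR2GRAY)
m=(g[80:160,220:430]<35).astype(np.uint8);n,l,st,c=cv2.connectedComponentsWithStats(m)
print([(st[i,4],c[i]+[220,80]) for i in range(1,n) if st[i,4]>30])
cv2.imwrite('pics/c1.png',cv2.resize(im[90:260,240:400],None,fx=3.5,fy=3.5,interpolation=cv2.INTER_CUBIC))
E
```

```text
323.08831724239917 200.5950263003095
knob [530.2 -93.4 177. ]
cap [523.6 -25.8 222.5]
b1 [457.5 -32.5 203.5]
b2 [590.9 -19.2 203.5]
keeper [ 535.5 -148.1  147. ]
[(np.int32(268), array([399.76119403, 116.86567164])), (np.int32(246), array([244.27642276, 120.7601626 ]))]
```

View pics/c1.png

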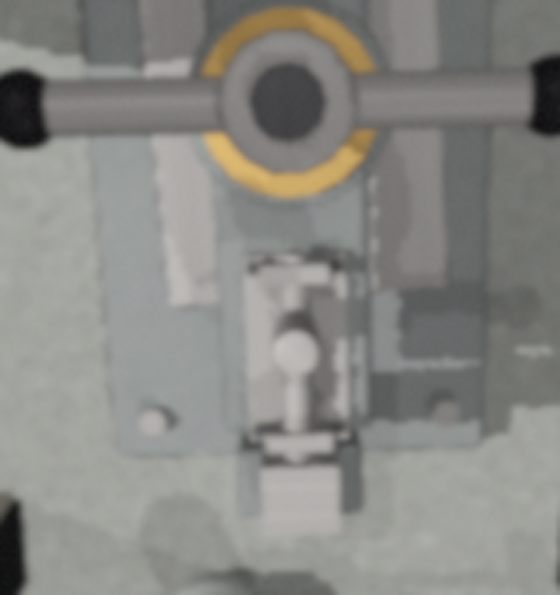

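```bash
python3 -c "
from h import *
p=shot('wrist')
for uv,z in [((324.6,190.6),177),((322,119.1),222.5),((244.3,120.8),203.5),((399.8,116.9),203.5)]: print(back(p,uv,z).round(1))
k=back(p,(324.6,190.6),177)
inc([k[0],k[1],171],1.67)"
```

```text
[531.9 -93.8 177. ]
[524.3 -24.1 222.5]
[457.  -30.5 203.5]
[591.4 -17.2 203.5]
shift [  3.1   0.9 148.7] turn [ 0.    0.   -0.18]
```

Call:
carry_out([
  [2,0.5,25,0,0,-0.18,-0.5],
  [3,0.9,55,0,0,-0.18,-0.2],
  [3,0.9,85,0,0,-0.18,0],
  [3,0.9,110,0,0,-0.18,0],
  [3,0.9,130,0,0,-0.18,0],
  [3,0.9,142,0,0,-0.18,0],
  [3,0.9,148.5,0,0,-0.18,0],
  [3,0.9,148.5,0,0,-0.18,0],
], grip_force=25)

```text
clock: 3.85
tool_pos: [532.1, -93.4, 170.9]
orientation: [0.671, 0.742, -0.0, -0.0]
wrist_force: [-0.5, -0.3, 0.5]
gripper_width: 0.501
grasp_force: 0.0
```

Call:
carry_out([
  [0,0,0,0,0,0,0.5],
  [0,0,0,0,0,0,1],
  [0,0,0,0,0,0,1],
  [0,0,0,0,0,0,1],
  [0,0,0,0,0,0,1],
  [0,0,0,0,0,0,1],
  [0,0,0,0,0,0,1],
  [0,0,0,0,0,0,1],
])

```text
clock: 4.65
tool_pos: [532.1, -93.3, 171.4]
orientation: [0.671, 0.742, -0.0, -0.0]
wrist_force: [-4.4, 0.3, 6.1]
gripper_width: 0.147
grasp_force: 25.0
```

```bash
python3 -c "
from h import *
p=shot('wrist','w2.png');s=p['st'];print(s)"
```

```text
{'clock': 4.65, 'qpos': array([-2.20783815e-01, -1.55636040e-01,  1.81349316e+00, -1.00677494e-04,
        1.48379868e+00, -3.21459098e-01]), 'joint_velocities': array([ 6.81732938e-04,  1.16888023e-03,  9.28223324e-04, -5.77760704e-05,
        8.52253144e-04,  1.07487406e-03]), 'joint_efforts': array([ 5.01461718e-01, -4.50652957e+01, -5.99383378e+01,  4.07544812e-01,
       -1.33798800e+00, -2.16515538e-03]), 'tool_pos': array([532.07741524, -93.31577466, 171.35935032]), 'orientation': array([ 6.70628805e-01,  7.41793100e-01, -5.91918725e-05, -2.81984632e-06]), 'wrist_force': array([-4.43980171,  0.29530874,  6.13010612]), 'wrist_torque': array([-0.06889368,  0.81344137,  0.0670123 ]), 'grasp_force': 25.002280175685883, 'gripper_width': 0.1470608523734616}
```

View pics/w2.png

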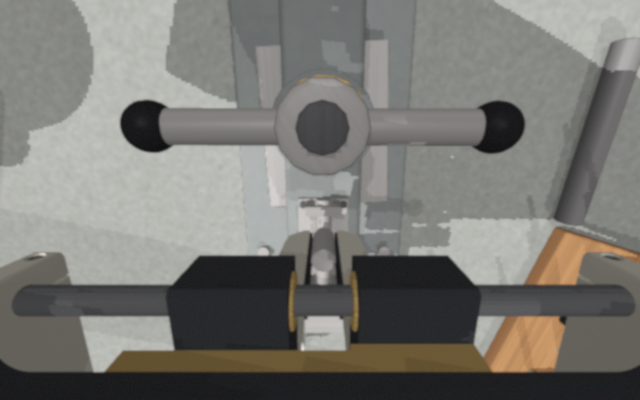

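The knob is pinched: the opening is 13.7 mm, and it sits between the pads at (323,262). Now I'll slide the bolt.

Call:
carry_out([
  [-3,0,0,0,0,0,1],
  [-6,0,0,0,0,0,1],
  [-9,0,0,0,0,0,1],
  [-12,0,0,0,0,0,1],
  [-15,0,0,0,0,0,1],
  [-18,0,0,0,0,0,1],
  [-20,0,0,0,0,0,1],
  [-20,0,0,0,0,0,1],
])

```text
clock: 5.5
tool_pos: [534.2, -113.4, 171.4]
orientation: [0.671, 0.742, 0.0, 0.0]
wrist_force: [-4.0, -0.1, 4.5]
gripper_width: 0.142
grasp_force: 25.0
```

Call:
carry_out([
  [-1,0,0,0,0,0,1],
  [-2,0,0,0,0,0,1],
  [-3,0,0,0,0,0,1],
  [-4,0,0,0,0,0,1],
  [-4.5,0,0,0,0,0,1],
  [-5,0,0,0,0,0,1],
  [-5,0,0,0,0,0,1],
  [-5,0,0,0,0,0,1],
])

```text
clock: 6.3
tool_pos: [534.7, -118.1, 171.4]
orientation: [0.671, 0.742, 0.0, -0.0]
wrist_force: [-3.8, 1.5, 6.0]
gripper_width: 0.145
grasp_force: 25.0
```

Call:
carry_out([
  [-0.5,0,0,0,0,0,1],
  [-1,0,0,0,0,0,1],
  [-1.5,0,0,0,0,0,1],
  [-2,0,0,0,0,0,1],
  [-2.5,0,0,0,0,0,1],
  [-3,0,0,0,0,0,1],
  [-3,0,0,0,0,0,1],
  [-3,0,0,0,0,0,1],
])

```text
clock: 7.1
tool_pos: [534.8, -119.4, 171.3]
orientation: [0.67, 0.742, 0.001, -0.001]
wrist_force: [-6.4, 16.0, 8.2]
gripper_width: 0.149
grasp_force: 25.0
```

The bolt hit its end stop after 26.3 mm of travel, with a 16 N reaction. I'll release it, lift, and look.

Call:
carry_out([
  [0,0,0,0,0,0,0.3],
  [0,0,0,0,0,0,0],
  [0,0,0,0,0,0,0],
  [0,0,-20,0,0,0,0],
  [0,0,-60,0,0,0,0],
  [0,0,-100,0,0,0,0],
  [0,0,-140,0,0,0,0],
  [0,0,-140,0,0,0,0],
])

```text
clock: 7.9
tool_pos: [536.0, -121.6, 316.9]
orientation: [0.671, 0.742, 0.002, 0.003]
wrist_force: [-0.0, -1.0, 0.1]
gripper_width: 0.498
grasp_force: 0.0
```

```bash
python3 - <<'E'
from h import *
p=shot('wrist');s=p['st'];im=p['color'];print(s['tool_pos'],xang(s))
yaw=.1;c,sn=np.cos(yaw),np.sin(yaw);O=np.array([524.5,-24,0])
w=lambda x,y,z:O+[c*x-sn*y,sn*x+c*y,z]
pts=proj(p,[w(0,-96,177),w(0,-128,147),w(0,0,222),w(66,0,203.5),w(-66,0,203.5)]);print(pts.round(1))
g=cv2.cvtColor(im,cv2.COLOR_BGR2GRAY)
m=(g[:200,150:500]<35).astype(np.uint8);n,l,st,cc=cv2.connectedComponentsWithStats(m)
print([(st[i,4],(cc[i]+[150,0]).round(1)) for i in range(1,n) if st[i,4]>80])
cv2.imwrite('pics/c2.png',cv2.resize(im[60:270,240:410],None,fx=2.8,fy=2.8,interpolation=cv2.INTER_CUBIC))
E
```

```text
[ 535.95607737 -121.5504294   316.9134226 ] 1.6712998947583353
[[321.1 191.8]
 [321.1 212.9]
 [321.   85.3]
 [399.8  87.9]
 [241.9  87.6]]
[(np.int32(292), array([239.8,  87.3])), (np.int32(280), array([400.9,  88.1]))]
```

View pics/c2.png

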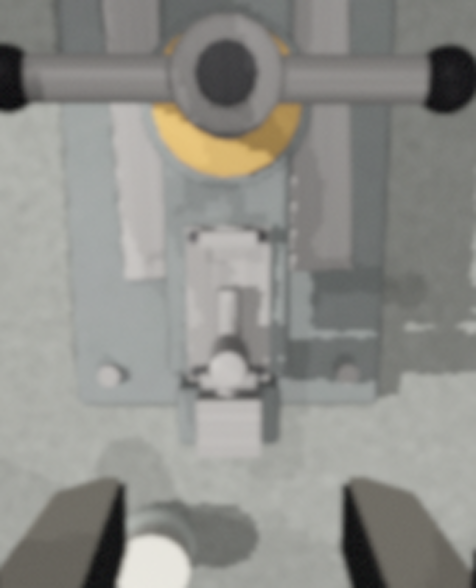

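The bolt is home: the knob is at (322,191), against a predicted (321,192). The screw axis is about (524.2,-24), with the lever at world angle 0.095. I'll place the open fingers astride the hub as a fork, so that nothing holds the screw up.

```bash
python3 -c "
from h import *
inc([524.2,-24,317],.67)"
```

```text
shift [98.1 -1.5 -3.5] turn [ 0.03 -0.    7.17]
```

Call:
carry_out([
  [15,0,0,0,0,0.9,0],
  [30,0,0,0,0,1.9,0],
  [45,-0.5,0,0,0,2.9,-0.07],
  [60,-1,0,0,0,3.9,-0.07],
  [75,-1.5,0,0,0,4.9,-0.07],
  [90,-1.5,0,0,0,5.9,-0.07],
  [98,-1.5,0,0,0,6.8,-0.07],
  [98,-1.5,0,0,0,7.2,-0.07],
])

```text
clock: 8.75
tool_pos: [523.4, -23.0, 309.6]
orientation: [0.946, 0.325, -0.001, -0.0]
wrist_force: [0.5, 0.2, -0.4]
gripper_width: 0.538
grasp_force: 0.0
```

```bash
python3 -c "
from h import *
print(manip.get_state()['tool_pos'],xang(),manip.get_state()['qpos'])
inc([524.2,-24,203],.67)"
```

```text
[523.37743739 -22.96451194 309.59132123] 0.6621038315648633 [-9.26080442e-02 -2.23391463e-01  1.64920723e+00  1.19032625e-04
  1.71736411e+00  8.16102372e-01]
shift [1.000e-01 1.400e+00 1.066e+02] turn [-0.01  0.01 -0.06]
```

Call:
carry_out([
  [0,1.4,20,0,0,0,-0.07],
  [0,1.4,40,0,0,0,-0.07],
  [0,1.4,58,0,0,0,-0.07],
  [0,1.4,74,0,0,0,-0.07],
  [0,1.4,88,0,0,0,-0.07],
  [0,1.4,99,0,0,0,-0.07],
  [0,1.4,106,0,0,0,-0.07],
  [0,1.4,106,0,0,0,-0.07],
])

```text
clock: 9.55
tool_pos: [524.3, -24.9, 204.3]
orientation: [0.945, 0.327, -0.0, -0.0]
wrist_force: [-0.7, -0.5, -0.0]
gripper_width: 0.536
grasp_force: 0.0
```

```bash
python3 -c "
from h import *
p=shot('wrist','w3.png');print(p['st']['tool_pos'],xang(),p['st']['wrist_torque'],p['st']['wrist_force'])
yaw=.095;u=66*np.array([np.cos(yaw),np.sin(yaw)]);O=np.array([524.2,-24])
print(proj(p,[[*O,222.5],[*(O+u),203.5],[*(O-u),203.5]]))"
```

```text
[524.29849344 -24.88636789 204.32593809] 0.6661832837555645 [ 0.00761264 -0.0251563   0.00974307] [-0.65521243 -0.49691088 -0.03108762]
[[321.50686362 270.72265851]
 [392.15240653 153.07530394]
 [262.74896484 338.04696159]]
```

View pics/w3.png

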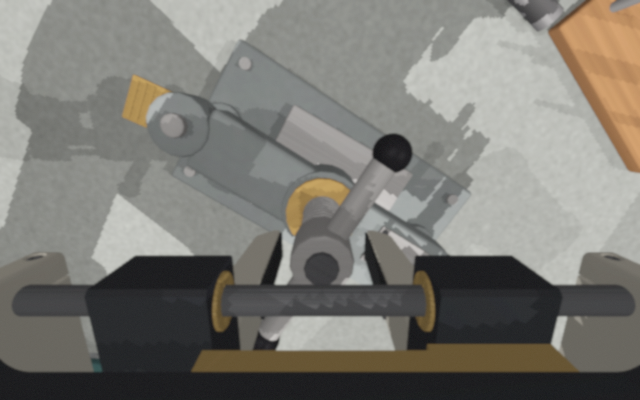

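The fork is astride the hub, with the ball at (393,153) as predicted (392,153). I'll add a ball tracker for angle and height, then begin turning backward.

```bash
cat >> h.py <<'E'
O=np.array([524.2,-24.])
def ball(f=None):
    from scipy.optimize import least_squares
    p=shot('wrist',f);g=cv2.cvtColor(p['color'],cv2.COLOR_BGR2GRAY)
    m=(g[:235]<40).astype(np.uint8);n,l,st,c=cv2.connectedComponentsWithStats(m)
    b=[i for i in range(1,n) if 500<st[i,4]<2500 and .75<st[i,2]/st[i,3]<1.33 and st[i,4]/(st[i,2]*st[i,3])>.65]
    print('t',p['st']['clock'],'pos',p['st']['tool_pos'].round(1),'xang',round(xang(p['st']),3),'F',p['st']['wrist_force'].round(1),'T',p['st']['wrist_torque'].round(2))
    for i in b:
        uv=c[i]
        fn=lambda q:(proj(p,[O[0]+66*np.cos(q[0]),O[1]+66*np.sin(q[0]),q[1]])[0]-uv)
        best=min((least_squares(fn,[a,203.]) for a in np.arange(-3,3.2,.5)),key=lambda r:r.cost)
        print('ball',uv.round(1),'area',st[i,4],'box',st[i,2:4],'ang',round(best.x[0],3),'rel',round(best.x[0]-xang(p['st']),3),'z',round(best.x[1],1),'cost',round(best.cost,2))
E
python3 -c "
from h import *
ball()"
```

```text
t 9.6 pos [524.5 -24.9 205.1] xang 0.666 F [ 0.1 -0.6 -0.6] T [ 0.03 -0.01  0.01]
ball [391.7 151.5] area 903 box [37 36] ang 0.232 rel -0.434 z 238.0 cost 0.0
```

Call:
carry_out([
  [0,0,0,0,0,-0.6,-0.07],
  [0,0,0,0,0,-1.2,-0.07],
  [0,0,0,0,0,-1.8,-0.07],
  [0,0,0,0,0,-2.4,-0.07],
  [0,0,0,0,0,-3,-0.07],
  [0,0,0,0,0,-3.4,-0.07],
  [0,0,0,0,0,-3.4,-0.07],
  [0,0,0,0,0,-3.4,-0.07],
])

```text
clock: 10.45
tool_pos: [524.7, -24.9, 205.7]
orientation: [0.842, 0.539, 0.0, 0.0]
wrist_force: [0.4, 0.7, 0.4]
gripper_width: 0.538
grasp_force: 0.5
```

```bash
python3 -c "
from h import *
ball()"
```

```text
t 10.45 pos [524.7 -24.9 205.7] xang 1.139 F [0.4 0.7 0.4] T [ 0.19 -0.05 -0.03]
ball [426.1 184.2] area 842 box [36 35] ang 0.231 rel -0.908 z 210.5 cost 0.0
```

```bash
python3 - <<'E'
import re
s=open('h.py').read()
i=s.index("        fn=lambda");j=s.index("        print('ball'")
s=s[:i]+"""        fn=lambda q:(proj(p,[O[0]+66*np.cos(q[0]),O[1]+66*np.sin(q[0]),Z])[0]-uv)
        for Z in (204.,198.):
            r=min((least_squares(fn,[a]) for a in np.arange(-3,3.2,.5)),key=lambda r:r.cost)
            print('  Z',Z,'ang',round(r.x[0],3),'rel',round(r.x[0]-xang(p['st']),3),'res',r.fun.round(1))
"""+s[j:].split("'ang'")[0].rstrip(',')+")\n"
open('h.py','w').write(s)
E
python3 -c "
from h import *
ball()"
```

```text
t 10.5 pos [524.6 -24.9 205.6] xang 1.139 F [0.7 1.3 1.1] T [ 0.17 -0.14 -0.06]
  Z 204.0 ang 0.193 rel -0.946 res [-1.7  1.1]
  Z 198.0 ang 0.16 rel -0.979 res [-3.4  2. ]
ball [426.3 184.2] area 844 box [36 35]
```

Call:
carry_out([
  [0.6,-0.8,1,0,0,-0.6,-0.07],
  [0.6,-0.8,1,0,0,-1.2,-0.07],
  [0.6,-0.8,1,0,0,-1.8,-0.07],
  [0.6,-0.8,1,0,0,-1.8,-0.07],
  [0.6,-0.8,1,0,0,-1.8,-0.07],
  [0.6,-0.8,1,0,0,-1.8,-0.07],
  [0.6,-0.8,1,0,0,-1.8,-0.07],
  [0.6,-0.8,1,0,0,-1.8,-0.07],
])

```text
clock: 11.35
tool_pos: [524.0, -24.0, 204.1]
orientation: [0.768, 0.641, -0.0, -0.0]
wrist_force: [0.4, 0.7, 0.6]
gripper_width: 0.535
grasp_force: 0.3
```

```bash
python3 -c "
from h import *
ball()"
```

```text
t 11.35 pos [524.  -24.  204.1] xang 1.391 F [0.4 0.7 0.6] T [ 0.1  -0.04 -0.03]
  Z 204.0 ang 0.409 rel -0.983 res [-1.9  1.1]
  Z 198.0 ang 0.374 rel -1.018 res [-3.8  2. ]
ball [431.8 189.8] area 861 box [36 35]
```

Call:
carry_out([
  [0,0,0,0,0,-0.4,-0.07],
  [0,0,0,0,0,-0.8,-0.07],
  [0,0,0,0,0,-1.2,-0.07],
  [0,0,0,0,0,-1.5,-0.07],
  [0,0,0,0,0,-1.5,-0.07],
  [0,0,0,0,0,-1.5,-0.07],
  [0,0,0,0,0,-1.5,-0.07],
  [0,0,0,0,0,-1.5,-0.07],
])

```text
clock: 12.2
tool_pos: [524.0, -24.0, 204.1]
orientation: [0.696, 0.718, -0.0, 0.0]
wrist_force: [-0.4, 0.3, 0.9]
gripper_width: 0.534
grasp_force: 0.4
```

```bash
python3 -c "
from h import *
ball()"
```

```text
t 12.2 pos [524.  -24.  204.1] xang 1.601 F [-0.4  0.3  0.9] T [ 0.11 -0.11 -0.04]
  Z 204.0 ang 0.608 rel -0.993 res [-2.1  1.2]
  Z 198.0 ang 0.572 rel -1.029 res [-4.1  2.1]
ball [432.8 191.2] area 886 box [36 36]
```

Call:
carry_out([
  [0,0,0,0,0,-0.4,-0.07],
  [0,0,0,0,0,-0.8,-0.07],
  [0,0,0,0,0,-1.2,-0.07],
  [0,0,0,0,0,-1.5,-0.07],
  [0,0,0,0,0,-1.5,-0.07],
  [0,0,0,0,0,-1.5,-0.07],
  [0,0,0,0,0,-1.5,-0.07],
  [0,0,0,0,0,-1.5,-0.07],
])

```text
clock: 13.05
tool_pos: [524.0, -24.0, 204.1]
orientation: [0.618, 0.787, -0.0, -0.0]
wrist_force: [0.7, 0.0, -0.0]
gripper_width: 0.535
grasp_force: 0.4
```

```bash
python3 -c "
from h import *
ball()"
```

```text
t 13.05 pos [524.  -24.  204.1] xang 1.81 F [ 0.7  0.  -0. ] T [-0.04 -0.13 -0.05]
  Z 204.0 ang 0.817 rel -0.994 res [-2.3  1.3]
  Z 198.0 ang -5.502 rel -7.312 res [-4.3  2.2]
ball [433.2 191.5] area 880 box [36 35]
```

Call:
carry_out([
  [0,0,0,0,0,-0.4,-0.07],
  [0,0,0,0,0,-0.8,-0.07],
  [0,0,0,0,0,-1.2,-0.07],
  [0,0,0,0,0,-1.5,-0.07],
  [0,0,0,0,0,-1.5,-0.07],
  [0,0,0,0,0,-1.5,-0.07],
  [0,0,0,0,0,-1.5,-0.07],
  [0,0,0,0,0,-1.5,-0.07],
])

```text
clock: 13.9
tool_pos: [524.0, -24.0, 204.2]
orientation: [0.532, 0.847, 0.0, 0.0]
wrist_force: [-0.5, -0.3, 0.7]
gripper_width: 0.538
grasp_force: 0.4
```

```bash
python3 -c "
from h import *
ball()"
```

```text
t 13.9 pos [524.  -24.  204.2] xang 2.02 F [-0.5 -0.3  0.7] T [-0.08 -0.17 -0.02]
  Z 204.0 ang 1.026 rel -0.994 res [-2.3  1.3]
  Z 198.0 ang -5.293 rel -7.313 res [-4.3  2.2]
ball [433.3 191.8] area 898 box [37 35]
```

Call:
carry_out([
  [0,0,0,0,0,-0.4,-0.07],
  [0,0,0,0,0,-0.8,-0.07],
  [0,0,0,0,0,-1.2,-0.07],
  [0,0,0,0,0,-1.5,-0.07],
  [0,0,0,0,0,-1.5,-0.07],
  [0,0,0,0,0,-1.5,-0.07],
  [0,0,0,0,0,-1.5,-0.07],
  [0,0,0,0,0,-1.5,-0.07],
])

```text
clock: 14.75
tool_pos: [524.0, -24.0, 204.1]
orientation: [0.44, 0.898, -0.0, -0.0]
wrist_force: [0.4, -1.1, -0.2]
gripper_width: 0.535
grasp_force: 0.5
```

```bash
python3 -c "
from h import *
ball()"
```

```text
t 14.75 pos [524.  -24.  204.1] xang 2.229 F [ 0.4 -1.1 -0.2] T [-0.23 -0.27  0.01]
  Z 204.0 ang 1.275 rel -0.954 res [-0.6  0.4]
  Z 198.0 ang 1.24 rel -0.989 res [-2.3  1.3]
ball [429.1 189.1] area 835 box [35 34]
```

The screw dropped in the last step: the ball moved from (433,192) to (429,189), its area shrank 7%, and the fit now agrees at Z=198. So the drop lies at about 1.03 to 1.24, near 1.13, with the lever now at 1.24. I'll back off to a clear angle and grip the hub for the forward strokes.

Call:
carry_out([
  [0,0,1,0,0,1,-0.07],
  [0,0,2,0,0,2,-0.07],
  [0,0,3,0,0,3,-0.07],
  [0,0,3,0,0,3.8,-0.07],
  [0,0,3,0,0,3.8,0.3],
  [0,0,3,0,0,3.8,1],
  [0,0,3,0,0,3.8,1],
  [0,0,3,0,0,3.8,1],
], grip_force=30)

```text
clock: 15.6
tool_pos: [524.7, -23.9, 201.2]
orientation: [0.659, 0.752, 0.001, 0.001]
wrist_force: [8.3, 1.3, -2.7]
gripper_width: 0.359
grasp_force: 30.0
```

```bash
python3 -c "
from h import *
ball('w4.png');print(manip.get_state()['qpos'],manip.get_state()['gripper_width']*93)"
```

```text
t 15.6 pos [524.7 -23.9 201.2] xang 1.702 F [ 8.3  1.3 -2.7] T [ 0.17 -1.33 -0.02]
  Z 204.0 ang 1.246 rel -0.456 res [-0.8  1.5]
  Z 198.0 ang 1.226 rel -0.476 res [-0.9  1.6]
ball [383.4 146.5] area 940 box [37 36]
[-9.42673476e-02 -2.04430139e-01  1.80710173e+00  4.01641796e-04
  1.53708012e+00 -2.25666864e-01] 33.63764231561994
```

View pics/w4.png

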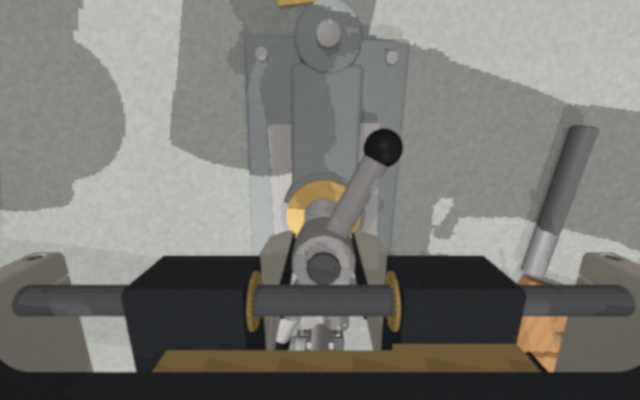

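The fingers grip the hub (33.6 mm) and the lever ball is at (383,147), so the lever is at 1.23. Now the forward stroke, following the pitch down.

Call:
carry_out([
  [0,0.7,0.1,0,0,0.9,1],
  [0,0.7,0.25,0,0,1.9,1],
  [0,0.7,0.4,0,0,2.9,1],
  [0,0.7,0.5,0,0,3.9,1],
  [0,0.7,0.65,0,0,4.9,1],
  [0,0.7,0.8,0,0,5.9,1],
  [0,0.7,0.9,0,0,6.8,1],
  [0,0.7,1,0,0,7.3,1],
])

```text
clock: 16.45
tool_pos: [524.3, -23.7, 200.1]
orientation: [0.943, 0.333, -0.0, -0.0]
wrist_force: [-5.0, 2.0, 2.1]
gripper_width: 0.357
grasp_force: 30.0
```

```bash
python3 -c "
from h import *
ball()"
```

```text
t 16.45 pos [524.3 -23.7 200.1] xang 0.678 F [-5.   2.   2.1] T [0.2  0.79 0.05]
  Z 204.0 ang 0.229 rel -0.449 res [-0.6  1.3]
  Z 198.0 ang 0.209 rel -0.468 res [-0.7  1.3]
ball [382.8 146.2] area 889 box [36 35]
```

Call:
carry_out([
  [-0.3,-0.2,0.1,0,0,0.9,1],
  [-0.3,-0.2,0.25,0,0,1.9,1],
  [-0.3,-0.2,0.4,0,0,2.9,1],
  [-0.3,-0.2,0.5,0,0,3.9,1],
  [-0.3,-0.2,0.65,0,0,4.9,1],
  [-0.3,-0.2,0.8,0,0,5.9,1],
  [-0.3,-0.2,0.9,0,0,6.8,1],
  [-0.3,-0.2,1,0,0,7.3,1],
])

```text
clock: 17.3
tool_pos: [524.2, -23.3, 199.1]
orientation: [0.985, -0.17, -0.0, -0.001]
wrist_force: [-1.8, 5.2, 0.7]
gripper_width: 0.363
grasp_force: 30.0
```

Call:
carry_out([
  [0,0,0.1,0,0,0.9,1],
  [0,0,0.25,0,0,1.9,1],
  [0,0,0.4,0,0,2.9,1],
  [0,0,0.5,0,0,3.9,1],
  [0,0,0.65,0,0,4.9,1],
  [0,0,0.8,0,0,5.9,1],
  [0,0,0.9,0,0,6.8,1],
  [0,0,1,0,0,7.3,1],
])

```text
clock: 18.1
tool_pos: [524.5, -23.0, 198.3]
orientation: [0.778, -0.629, -0.0, -0.001]
wrist_force: [1.8, 8.3, 1.5]
gripper_width: 0.361
grasp_force: 30.0
```

```bash
python3 -c "
from h import *
ball();print(manip.get_state()['qpos'])"
```

```text
t 18.1 pos [524.5 -23.  198.3] xang -1.36 F [1.8 8.3 1.5] T [ 1.4  -0.33  0.06]
[-9.35825481e-02 -2.02773230e-01  1.81057434e+00  1.96165400e-03
  1.53351643e+00  2.84050248e+00]
```

Call:
carry_out([
  [0,0,0,0,0,0,0.3],
  [0,0,0,0,0,0,-0.07],
  [0,0,-2,0,0,0,-0.07],
  [0,0,-15,0,0,0,-0.07],
  [0,0,-30,0,0,0,-0.07],
  [0,0,-30,0,0,-1,-0.07],
  [0,0,-30,0,0,-2,-0.07],
  [0,0,-30,0,0,-3,-0.07],
])

```text
clock: 18.95
tool_pos: [524.6, -24.1, 229.9]
orientation: [0.893, -0.45, 0.001, -0.0]
wrist_force: [-0.1, 0.6, -0.6]
gripper_width: 0.538
grasp_force: 0.0
```

Call:
carry_out([
  [0,0,0,0,0,-1,-0.07],
  [0,0,0,0,0,-2,-0.07],
  [0,0,0,0,0,-3,-0.07],
  [0,0,0,0,0,-4,-0.07],
  [0,0,0,0,0,-5,-0.07],
  [0,0,0,0,0,-6,-0.07],
  [0,0,0,0,0,-7,-0.07],
  [0,0,0,0,0,-8,-0.07],
])

```text
clock: 19.75
tool_pos: [524.6, -24.1, 229.8]
orientation: [0.996, 0.092, 0.001, 0.0]
wrist_force: [-0.6, 0.4, -0.6]
gripper_width: 0.537
grasp_force: 0.0
```

Call:
carry_out([
  [0,0,0,0,0,-1,-0.07],
  [0,0,0,0,0,-2,-0.07],
  [0,0,0,0,0,-3,-0.07],
  [0,0,0,0,0,-4,-0.07],
  [0,0,0,0,0,-5,-0.07],
  [0,0,0,0,0,-6,-0.07],
  [0,0,0,0,0,-7,-0.07],
  [0,0,0,0,0,-8,-0.07],
])

```text
clock: 20.55
tool_pos: [524.6, -24.1, 229.8]
orientation: [0.796, 0.605, 0.0, 0.001]
wrist_force: [-0.3, -0.5, 0.5]
gripper_width: 0.534
grasp_force: 0.0
```

Call:
carry_out([
  [0,0,0,0,0,-1,-0.07],
  [0,0,0,0,0,-2,-0.07],
  [0,0,0,0,0,-3,-0.07],
  [0,0,0,0,0,-4,-0.07],
  [0,0,0,0,0,-4,-0.07],
  [0,0,0,0,0,-4,-0.07],
  [0,0,0,0,0,-4,-0.07],
  [0,0,0,0,0,-4,-0.07],
])

```text
clock: 21.35
tool_pos: [524.4, -24.0, 228.4]
orientation: [0.601, 0.799, 0.0, 0.0]
wrist_force: [0.3, 0.2, 0.4]
gripper_width: 0.532
grasp_force: 0.0
```

```bash
python3 -c "
from h import *
ball('w5.png');print(manip.get_state()['qpos'])
inc([524.2,-24,198.3],1.86)"
```

```text
t 21.35 pos [524.4 -24.  228.4] xang 1.851 F [0.3 0.2 0.4] T [ 0.02 -0.08  0.02]
  Z 204.0 ang 1.329 rel -0.522 res [-0.6  1. ]
  Z 198.0 ang 1.31 rel -0.541 res [-0.7  1.1]
ball [381.2 146.4] area 639 box [30 29]
[-9.43094848e-02 -2.12682168e-01  1.77044406e+00  3.31176277e-05
  1.58374314e+00 -3.74958516e-01]
shift [ 0.  -0.2 30. ] turn [ 0.    0.   -0.06]
```

Call:
carry_out([
  [0,-0.2,6,0,0,-0.5,-0.07],
  [0,-0.2,14,0,0,-0.5,-0.07],
  [0,-0.2,22,0,0,-0.5,-0.07],
  [0,-0.2,28,0,0,-0.5,-0.07],
  [0,-0.2,30,0,0,-0.5,-0.07],
  [0,-0.2,30,0,0,-0.5,0.3],
  [0,-0.2,30,0,0,-0.5,1],
  [0,-0.2,30,0,0,-0.5,1],
])

```text
clock: 22.2
tool_pos: [524.8, -23.8, 198.6]
orientation: [0.572, 0.82, 0.001, 0.001]
wrist_force: [5.9, 2.1, -1.5]
gripper_width: 0.361
grasp_force: 30.0
```

```bash
python3 -c "
from h import *
ball();print(manip.get_state()['qpos'][5],manip.get_state()['gripper_width']*93,manip.get_state()['grasp_force'])"
```

```text
t 22.2 pos [524.8 -23.8 198.6] xang 1.923 F [ 5.9  2.1 -1.5] T [ 0.2  -0.92  0.02]
  Z 204.0 ang 1.337 rel -0.586 res [-0.7  1. ]
  Z 198.0 ang 1.311 rel -0.611 res [-1.   1.4]
ball [399.1 156.5] area 939 box [37 36]
-0.44626062430660257 33.66061644678222 30.00080555677414
```

Call:
carry_out([
  [0,0,0.1,0,0,1,1],
  [0,0,0.25,0,0,2,1],
  [0,0,0.4,0,0,3,1],
  [0,0,0.5,0,0,4,1],
  [0,0,0.65,0,0,5,1],
  [0,0,0.8,0,0,6,1],
  [0,0,0.9,0,0,7,1],
  [0,0,1,0,0,7.9,1],
])

```text
clock: 23.05
tool_pos: [524.3, -23.8, 197.4]
orientation: [0.918, 0.396, 0.0, -0.0]
wrist_force: [1.0, 3.2, -0.8]
gripper_width: 0.361
grasp_force: 30.0
```

Call:
carry_out([
  [0,0,0.1,0,0,1,1],
  [0,0,0.25,0,0,2,1],
  [0,0,0.4,0,0,3,1],
  [0,0,0.5,0,0,4,1],
  [0,0,0.65,0,0,5,1],
  [0,0,0.8,0,0,6,1],
  [0,0,0.9,0,0,7,1],
  [0,0,1,0,0,7.9,1],
])

```text
clock: 23.85
tool_pos: [524.2, -23.4, 196.4]
orientation: [0.99, -0.144, 0.0, -0.001]
wrist_force: [0.0, 6.0, 0.2]
gripper_width: 0.357
grasp_force: 30.0
```

Call:
carry_out([
  [0,0,0.1,0,0,1,1],
  [0,0,0.25,0,0,2,1],
  [0,0,0.4,0,0,3,1],
  [0,0,0.55,0,0,4,1],
  [0,0,0.7,0,0,5,1],
  [0,0,0.85,0,0,6,1],
  [0,0,1,0,0,7,1],
  [0,0,1.1,0,0,7.7,1],
])

```text
clock: 24.65
tool_pos: [524.5, -23.1, 195.4]
orientation: [0.776, -0.63, -0.0, -0.001]
wrist_force: [2.6, 8.8, 0.6]
gripper_width: 0.356
grasp_force: 30.0
```

Call:
carry_out([
  [0,0,0,0,0,0,1],
  [0,0,0,0,0,0,1],
  [0,0,0,0,0,0,1],
  [0,0,0,0,0,0,1],
  [0,0,0,0,0,0,1],
  [0,0,0,0,0,0,1],
  [0,0,0,0,0,0,1],
  [0,0,0,0,0,0,1],
])

```text
clock: 25.45
tool_pos: [524.5, -23.1, 195.4]
orientation: [0.778, -0.628, -0.0, -0.001]
wrist_force: [3.4, 7.8, -1.3]
gripper_width: 0.361
grasp_force: 30.0
```

```bash
python3 -c "
from h import *
ball('w6.png');print(manip.get_state()['qpos'],manip.get_state()['joint_velocities'].round(3),manip.get_state()['grasp_force'])
p=shot('wrist');yaw=-1.99;print(proj(p,[[*(O+66*np.array([np.cos(yaw),np.sin(yaw)])),z] for z in (192.5,198,204)]))"
```

```text
t 25.45 pos [524.5 -23.1 195.4] xang -1.358 F [ 3.4  7.8 -1.3] T [ 1.54 -0.5  -0.04]
[-9.36208346e-02 -2.02064508e-01  1.81463455e+00  2.04328734e-03
  1.52813562e+00  2.83500553e+00] [ 0.001 -0.    -0.001 -0.     0.001 -0.002] 30.000183284282684
[[398.52555766 158.61855405]
 [401.25253613 160.00083353]
 [404.46282057 161.62809622]]
```

View pics/w6.png

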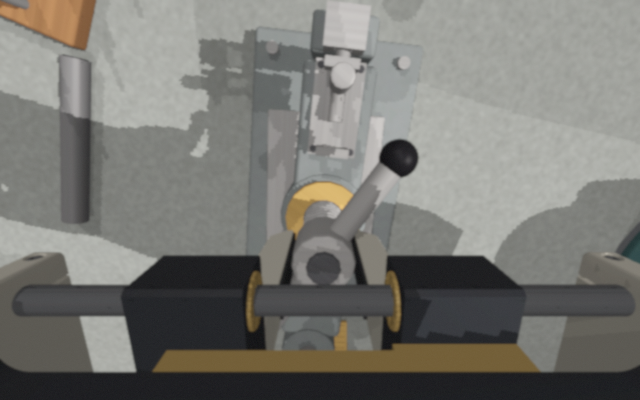

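The final view shows the ball at (399,158), against a predicted (398.5,158.6) for one turn in at the lowered height. The bolt knob, at (343,75), is still home against the keeper. The grip holds at 30 N and the arm is at rest, so I'll hand in.

```bash
python3 -c "
from rig import manip
print(manip.close_job())"
```

```text
the job is handed in; nothing more can be done
None
```

I handed the job in at about 25.5 s: the bolt is fully home, and the screw is one turn forward of its drop (drop angle known to about ±0.1 rad), at rest with the fingers still gripping the hub at 30 N.

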